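Put three mixed-up things back into their own bench trays

TASK

The tape roll, the sanding block and the glue bottle each stand in another's tray: put the roll flat in the middle of the round dish, the block flat in the middle of the oblong tray and lying along it, and the bottle upright in the middle of the square tray. Park one of the things on the empty cork mat on the way, letting go of it there, and keep all three off the oily bare bench. Never tip the bottle, and leave the paint tin and the tape measure where they are.

Things in the scene. Friction and masses are not known exactly. Their poses are not given: they have to be found in the camera images.
- tape_roll: Roll of black electrical tape lying flat, 58 mm across and 19 mm high, about 50 g. Origin: centre of its underside, z axis up. Its middle cannot be entered (treat it as a solid disc): grip it across its outside. Starts in the oblong tray.
- sanding_block: Brown sanding block lying flat, a box 62 mm (its x) by 110 mm (its y, the long axis) by 37 mm high, about 120 g. Origin: centre of its underside. Starts in the square tray.
- glue_bottle: Small brown dropper bottle standing upright, 102 mm tall, about 70 g: round body 33 mm across up to about 65 mm, then shoulder, cap and a narrow dropper top. Origin: centre of its underside, z axis up. Starts in the round dish.
- oblong_tray: Fixed low wooden tray with grey felt lining, home of the sanding block. Inside 140 mm (its x, the long axis) by 90 mm (its y), walls 6 mm thick, rim 10 mm above the bench, inner floor 6 mm above the bench. Origin: centre of its underside, on the bench (z = 0).
- square_tray: Fixed low wooden tray with grey felt lining, home of the glue bottle. Inside 136 mm square, walls 6 mm thick, rim 10 mm above the bench, inner floor 6 mm above the bench. Origin: centre of its underside, on the bench.
- round_dish: Fixed low round aluminium dish, home of the tape roll. Outside 110 mm and inside about 100 mm across, rim 10 mm above the bench, inner floor 6 mm above the bench. Origin: centre of its underside, on the bench.
- spare_mat: Fixed flat cork mat, 120 mm square and 6 mm thick, empty at the start: the parking spot. Origin: centre of its underside, on the bench (its top is 6 mm higher).
- paint_tin: Small paint tin standing loose behind the trays at the left, 78 mm across and 77 mm tall; a bystander, leave it. Origin: centre of its underside.
- tape_measure: Grey pocket tape measure standing loose behind the trays, right of the fixed drawer cabinet, 45 x 81 x 70 mm; a bystander, leave it. Origin: centre of its underside. The cabinet is 190 mm tall; its drawers are shut, and their handles reach forward to x = 0.575, between y = -0.09 and 0.21.
Not all that is in view belongs to the job. Leave any yellow look-alike of the sanding_block alone. There is more than one size of the glue_bottle; the one meant has the size given above.

How it is judged:
By the outcome, as a careful person would: the job done as asked, in the order asked, and still so for the second after the job is handed in, with the robot touching nothing.
It also fails if it takes over 128 s, if anything falls off the work surface, if the arm or the gripper's body presses on something with over 40 N, if the wrist force passes 120 N, or if a joint passes its speed limit or range.

ROBOT

A 6-joint arm with a two-finger parallel gripper is mounted at the origin on the work surface; the furniture and walls round the work are solid. World frame = base frame: x ahead of the robot, y to its left, z up, the work surface at z = 0. Lengths are in m, angles in rad, forces in N, time in s.
With the tool pointing down it reaches from about 0.3 to 1 m from the base axis. Payload 5.1 kg.
Tool frame: the origin (TCP) lies at the very end of the fingers, on their centre line; the grasp point (between the pads) lies env.pinch_z behind it (env.pinch_z is the distance from the TCP to the grasp point, in m); z points along the fingers, y is the line along which they close (so a half turn about z gives the same grasp; the last joint's range is limited). The gripper opens to 95 mm and grips with 3 to 60 N. Pads are 20 mm wide; open, the fingers measure 119 mm over their backs; the gripper's body (75 mm by 180 mm) begins 59 mm behind the grasp point.
Start: joints at [-1.244, 0.124, 1.65, -0, 1.367, -0.083], TCP at [0.259, -0.596, 0.215] pointing down, gripper open.
Joint ranges: [-2.61, 2.61], [-1.02, 2.33], [0.03, 2.71], [-1.35, 4.49], [0.32, 2.68], [-2.91, 2.91]. Speed limits (rad/s): [2.57, 2.57, 3.14, 3.14, 3.14, 3.14].

INTERFACE

Orientations are given as [roll, pitch, yaw] about the fixed x, y, z axes, in that order (R = Rz(yaw) Ry(pitch) Rx(roll)).
In Python, from workcell import env gives the robot as it stands.
- The arm moves only by the shell command python3 -m crank 'ROWS' [FORCE]. ROWS is a JSON object of lists of equal length, an entry for each row: "fingers": the closure, from 0 (fully open) to 1 (shut); "slide": the shift along the tool's x, y, z normalised to -1 to 1, where 1 is 80 mm, a list of three; "spin": the turn about the tool's z normalised to -1 to 1, where 1 is pi/2 rad. In form: {"fingers": [fingers, ...], "slide": [[tx, ty, tz], ...], "spin": [spin, ...]}. A call has 1 to 8 rows; each row shifts and turns the commanded pose from where the row before left it, along the tool's axes as they then stand; what a row does not reach is not made up. A row lasts 1/10 s, in which the tool goes at most 50 mm and 8.59 degrees, less where a joint would pass 70% of its speed; a pose out of reach is approached as far as the arm can. A call with a number of a shift or a turn outside -1 to 1 is refused whole. A call with a gripper value outside its range is refused whole. The fingers move at their own pace and stop on an object; FORCE is the grip in N (left out, the last holds). Time passes only in rows, so rows that do not move let the fingers close. It gives the time, the measured TCP pose, the force, the opening and the grip force at its end, in the units of the state.
- env.read_state(): the state, without advancing time (a new reading comes with each control period).
- env.grab_frame(name): name is "side" or "top" or "wrist"; returns the picture (384x512x3 uint8, red, green, blue); there is no depth.
- env.camera_params(name): a dict with "fx", "fy", "cx", "cy" (pixels), "eye" and "attitude" of the camera in the world; the wrist camera has in their place "mount" (4x4, takes a point from camera to tool coordinates, whose origin is the TCP and whose axes are the flange's). Camera axes: x right, y down, z forward; pixel columns grow to the right and rows downward; lengths in m; the calibration is good to about 2 mm. A picture is of the moment at which its call begins: read the wrist's pose just before it. camera_params takes no time and is no camera call.
- env.hand_in(): hands the job in; it is judged then, once.
The state is a dict: "time": time; "joint_positions": joint angles; "joint_velocities": joint speeds; "joint_torque": joint torques, N m; "ee_pos": TCP position; "orientation": TCP orientation; "wrist_force": force on the tool from outside, world axes, zero at the start; "moment": the same for the moment, N m; "width": finger opening in m; "grip_force": force on a finger pad.
Only numpy, scipy, OpenCV 4.12 (cv2) and the standard library are available. Lean on these libraries where they do the work, as an engineer would, in place of code of your own. Each camera call takes 0.05 s, during which the arm holds its last target. There are 200 camera calls.

## Working session

There is one attempt and no reset: what is moved stays moved. The work goes in short steps, Python scripts to look and compute and a shell command to move; the robot and the scene stay as the last step left them, time stands still between calls to the robot, and variables do not carry over. Pictures are saved under pics/ and viewed, at most 14 in all, crops included, and the job is handed in when it is done.

```bash
ls; mkdir -p pics; python3 - <<'E'
from workcell import env
import cv2
print(env.read_state(), env.pinch_z)
for n in ["top","side","wrist"]:
    print(n, env.camera_params(n))
    cv2.imwrite(f"pics/{n}0.png", env.grab_frame(n)[:,:,::-1])
E
```

```text
pics
{'time': 0.0, 'joint_positions': array([-1.24361324e+00,  1.24517256e-01,  1.65165036e+00, -1.56211048e-06,
        1.36746115e+00, -8.25894043e-02]), 'joint_velocities': array([ 0.00163727, -0.00036215, -0.00149297,  0.0005033 ,  0.0006011 ,
       -0.00092037]), 'joint_torque': array([ 1.03964248e-03, -4.17601132e+01, -3.59935963e+01,  7.73611665e-02,
        4.90097771e-02, -1.81984501e-04]), 'ee_pos': array([ 0.25873857, -0.5956039 ,  0.21339314]), 'orientation': array([-3.13956336e+00, -1.66446002e-04,  4.09772640e-01]), 'wrist_force': array([0.63814009, 0.38272565, 1.0888351 ]), 'moment': array([ 0.01893516, -0.03443744,  0.04771176]), 'grip_force': 0.0, 'width': 0.09502626136438101} 0.0188
top {'fx': 407.2231353519474, 'fy': 407.2231353519474, 'cx': 255.08359812034993, 'cy': 189.34655134176896, 'eye': array([0.35474618, 0.06631959, 1.34850868]), 'attitude': array([-3.06401511,  0.02000042, -1.55504859])}
side {'fx': 444.39301438954936, 'fy': 444.39301438954936, 'cx': 252.0797891467554, 'cy': 191.5943382444094, 'eye': array([-0.16483599,  1.12239792,  0.47198933]), 'attitude': array([-1.90317134, -0.02440457, -2.6020838 ])}
wrist {'fx': 304.06212090934287, 'fy': 304.06212090934287, 'cx': 250.23380631342727, 'cy': 189.91000973933268, 'mount': array([[ 5.68345578e-04, -9.60381681e-01, -2.78687468e-01,
         7.87635673e-02],
       [ 9.99999805e-01,  6.18090320e-04, -9.06289504e-05,
        -1.18687719e-03],
       [ 2.59292410e-04, -2.78687362e-01,  9.60381844e-01,
        -1.70255666e-01],
       [ 0.00000000e+00,  0.00000000e+00,  0.00000000e+00,
         1.00000000e+00]])}
```

View pics/top0.png

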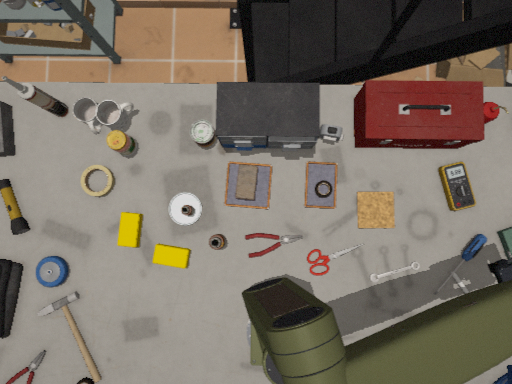

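View pics/side0.png

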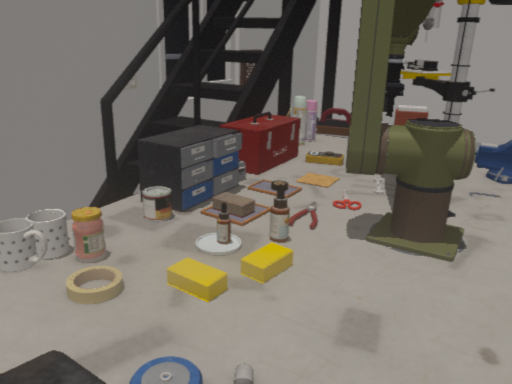

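The top view shows the round dish with the bottle at (185,209), the square tray with the block at (248,185), and the oblong tray with the roll at (321,185). The mat is at (376,210), and the larger decoy bottle is at (217,241). The side view shows the same layout, with the bottle in the dish at (224,228) and the taller decoy at (280,215).

```bash
cat > h.py <<'E'
from workcell import env
import cv2, numpy as np
from scipy.spatial.transform import Rotation as R
def cam(n, st=None):
    p=env.camera_params(n)
    K=np.array([[p['fx'],0,p['cx']],[0,p['fy'],p['cy']],[0,0,1]])
    if 'eye' in p: return K,R.from_euler('xyz',p['attitude']).as_matrix(),np.array(p['eye'])
    T=np.eye(4);T[:3,:3]=R.from_euler('xyz',st['orientation']).as_matrix();T[:3,3]=st['ee_pos']
    M=T@p['mount']; return K,M[:3,:3],M[:3,3]
def ray(c,uv):
    K,r,e=c; d=r@np.linalg.inv(K)@np.array([uv[0],uv[1],1.]); return e,d/np.linalg.norm(d)
def plane(c,uv,z):
    e,d=ray(c,uv); return e+d*(z-e[2])/d[2]
def tri(rays):
    A=sum(np.eye(3)-np.outer(d,d) for e,d in rays); b=sum((np.eye(3)-np.outer(d,d))@e for e,d in rays)
    x=np.linalg.solve(A,b); return x,[np.linalg.norm(np.cross(x-e,d)) for e,d in rays]
def proj(c,X):
    K,r,e=c; q=K@r.T@(np.array(X)-e); return q[:2]/q[2]
def shot(n,name):
    st=env.read_state(); im=env.grab_frame(n)[:,:,::-1].copy(); cv2.imwrite(f"pics/{name}.png",im); return im,cam(n,st),st
def blobs(mask,amin=60,box=None):
    m=mask.astype(np.uint8)
    if box: k=np.zeros_like(m);k[box[1]:box[3],box[0]:box[2]]=1;m=m*k
    return sorted([c for c in cv2.findContours(m,cv2.RETR_EXTERNAL,cv2.CHAIN_APPROX_NONE)[0] if cv2.contourArea(c)>amin],key=cv2.contourArea,reverse=True)
E
python3 - <<'E'
from h import *
im=cv2.imread('pics/top0.png'); hsv=cv2.cvtColor(im,cv2.COLOR_BGR2HSV)
for n,(u,v) in dict(mat=(376,200),felt=(262,190),frame=(227,185),block=(247,180),dish=(175,205),roll=(316,189),rim=(306,185),bench=(290,190)).items(): print(n,im[v,u],hsv[v,u])
c=cam('top')
b=[(u,v) for u,v in [(185,209),(248,185),(321,185),(376,210),(323,189),(203,132),(330,131)]]
for q in b: print(q,plane(c,q,0.01).round(3))
big=cv2.resize(im[150:250,150:410],None,fx=3,fy=3,interpolation=cv2.INTER_CUBIC); cv2.imwrite('pics/top0c.png',big)
print(proj(cam('side'),[.52,.07,.01]))
E
```

```text
mat [ 84 131 165] [ 17 125 165]
felt [130 121 124] [130  18 130]
frame [ 73 109 153] [ 14 133 153]
block [104 123 141] [ 15  67 141]
dish [216 216 217] [  0   1 217]
roll [25 34 40] [18 96 40]
rim [ 64 117 175] [ 14 162 175]
bench [150 157 163] [ 16  20 163]
(185, 209) [0.39  0.325 0.01 ]
(248, 185) [0.472 0.118 0.01 ]
(321, 185) [ 0.476 -0.122  0.01 ]
(376, 210) [ 0.396 -0.301  0.01 ]
(323, 189) [ 0.463 -0.128  0.01 ]
(203, 132) [0.648 0.272 0.01 ]
(330, 131) [ 0.656 -0.151  0.01 ]
[232.72959002 200.26971496]
```

View pics/top0c.png

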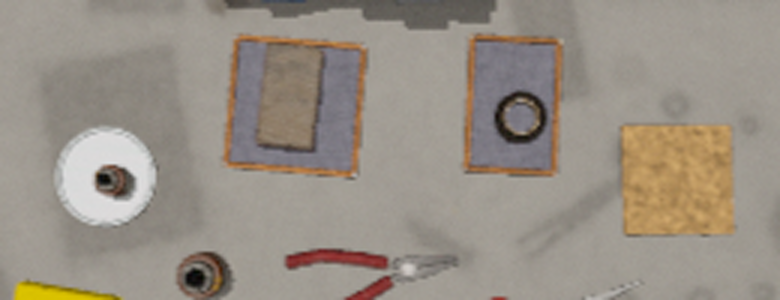

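The crop shows the dish at crop (105,176), the block at (290,96) in the square tray close to the far wall, the roll at (521,117) in the oblong tray, and the mat at (678,180). Next I'll take outlines from the top view and move over the oblong tray for wrist views.

```bash
cat >> h.py <<'E'
def rect(cn,c,z):
    P=np.array([plane(c,p[0],z)[:2] for p in cn],np.float32)
    (x,y),(w,h),a=cv2.minAreaRect(P)
    if w<h: w,h,a=h,w,a+90
    return f"centre {x:.4f} {y:.4f} size {w:.4f} {h:.4f} long-axis angle {(a+90)%180-90:.1f}"
E
python3 - <<'E'
from h import *
im=cv2.imread('pics/top0.png'); hsv=cv2.cvtColor(im,cv2.COLOR_BGR2HSV); c=cam('top')
H,S,V=cv2.split(hsv)
o=(H>8)&(H<25)&(S>85)&(V>80)
for n,b,z in [('square',(215,150,280,218),.01),('oblong',(298,150,345,218),.01),('mat',(350,180,405,240),.006)]:
    print(n,rect(blobs(o,40,b)[0],c,z))
print('dish',rect(blobs((V>190)&(S<12),60,(160,185,210,235))[0],c,.01))
print('roll',rect(blobs(V<75,30,(308,170,335,205))[0],c,.025))
f=blobs((S>40)&(H<25)&(V<165),60,(233,160,262,203)); print('block',rect(f[0],c,.043))
print('bottle',rect(blobs((V<130),20,(172,195,200,222))[0],c,.085))
E
```

```text
square centre 0.4732 0.1188 size 0.1475 0.1473 long-axis angle -3.7
oblong centre 0.4775 -0.1201 size 0.1516 0.1018 long-axis angle -2.3
mat centre 0.3983 -0.2998 size 0.1194 0.1146 long-axis angle -89.1
dish centre 0.3920 0.3233 size 0.1028 0.1022 long-axis angle -89.1
roll centre 0.4615 -0.1263 size 0.0522 0.0520 long-axis angle 0.8
block centre 0.4830 0.1185 size 0.1169 0.0743 long-axis angle -5.5
bottle centre 0.3855 0.3007 size 0.0396 0.0293 long-axis angle 69.3
```

```bash
cat >> h.py <<'E'
def go(x,y,z,yawdeg=None):
    s=env.read_state(); Rm=R.from_euler('xyz',s['orientation']); p=s['ee_pos']
    yaw=np.degrees(s['orientation'][2])
    d=Rm.inv().apply(np.array([x,y,z])-p)/.08
    print('t',round(s['time'],2),'pos',p.round(4),'rpy',np.degrees(s['orientation']).round(2),'j1,6',s['joint_positions'][[0,5]].round(2),'w',round(s['width'],4))
    print('slide total',d.round(3),'dist mm',(np.linalg.norm(d)*80).round(1),'' if yawdeg is None else f'spin total {-((yawdeg-yaw+180)%360-180)/90:.3f}')
E
python3 -m crank '{"fingers":[0,0,0,0,0,0,0,0],"slide":[[0.39,-0.364,0],[0.39,-0.364,0],[0.39,-0.364,0],[0.39,-0.364,0],[0.39,-0.364,0],[0.39,-0.364,0],[0.39,-0.364,0],[0.39,-0.364,0]],"spin":[-0.09,-0.0,-0.0,-0.0,-0.0,0,0,0]}' 20
python3 -c "
from h import *
go(.4615,-.1263,.2,90)"
```

```text
time: 0.95
ee_pos: [0.3552, -0.2673, 0.2144]
orientation: [-3.141, -0.0, 0.551]
wrist_force: [0.5, -0.4, 0.2]
width: 0.0949
grip_force: 0.0
t 0.95 pos [ 0.3552 -0.2673  0.2144] rpy [-1.7999e+02 -1.0000e-02  3.1550e+01] j1,6 [-0.77  0.25] w 0.0949
slide total [ 2.054 -0.806  0.18 ] dist mm 177.1 spin total -0.649
```

```bash
python3 -c "
from h import *
im,c,s=shot('wrist','w1'); np.savez('w1',K=c[0],r=c[1],e=c[2])"
python3 -m crank '{"fingers":[0,0,0,0,0,0,0,0],"slide":[[0.41,-0.16,0],[0.41,-0.16,0],[0.41,-0.16,0],[0.41,-0.16,0],[0.41,-0.16,0],[0,0,0],[0,0,0],[0,0,0]],"spin":[0,0,0,0,0,-0.09,-0.09,-0.09]}'
python3 -m crank '{"fingers":[0,0,0,0,0,0,0],"slide":[[0,0,0],[0,0,0],[0,0,0],[0,0,0],[0,0,0],[0,0,0],[0,0,0]],"spin":[-0.09,-0.09,-0.09,-0.09,-0.02,0,0]}'
python3 -c "
from h import *
go(.4615,-.1263,.2,90)
im,c,s=shot('wrist','w2'); np.savez('w2',K=c[0],r=c[1],e=c[2])
a=cv2.imread('pics/w1.png');cv2.imwrite('pics/w12.png',cv2.resize(np.hstack([a,im]),(800,300)))"
```

```text
time: 1.8
ee_pos: [0.4614, -0.1281, 0.2142]
orientation: [-3.141, 0.0, 0.982]
wrist_force: [0.2, 0.1, -0.1]
width: 0.0953
grip_force: 0.0
time: 2.5
ee_pos: [0.4613, -0.1286, 0.2144]
orientation: [-3.141, -0.0, 1.571]
wrist_force: [0.6, -0.6, -0.2]
width: 0.0953
grip_force: 0.0
t 2.5 pos [ 0.4613 -0.1286  0.2144] rpy [-1.7998e+02 -1.0000e-02  9.0030e+01] j1,6 [-0.38 -0.38] w 0.0953
slide total [0.029 0.002 0.18 ] dist mm 14.6 spin total 0.000
```

View pics/w12.png

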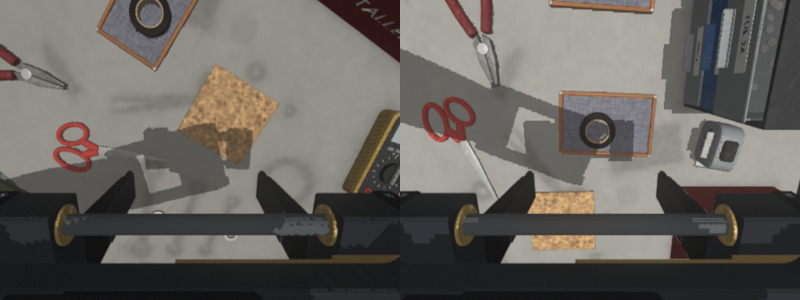

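The left wrist view shows the roll near (192,18) full-scale and the mat near (292,147). The right view shows the roll at (252,166) inside the oblong tray.

```bash
cat >> h.py <<'E'
def load(n):
    d=np.load(n+'.npz'); im=cv2.imread(f'pics/{n}.png'); return im,cv2.cvtColor(im,cv2.COLOR_BGR2HSV),(d['K'],d['r'],d['e'])
E
python3 - <<'E'
from h import *
i1,h1,c1=load('w1'); i2,h2,c2=load('w2'); ct=cam('top')
def orange(h,S=85): return (h[...,0]>8)&(h[...,0]<25)&(h[...,1]>S)&(h[...,2]>50)
def cen(cn): 
    (x,y),_=cv2.minEnclosingCircle(cn); return np.array([x,y])
dk=lambda h:(h[...,2]<60)
rr=[]
b1=blobs(dk(h1),200,(150,0,240,60))[0]; b2=blobs(dk(h2),200,(215,130,290,205))[0]
print('roll px',cv2.boundingRect(b1),cv2.boundingRect(b2), rect(b2,c2,.025))
bt=blobs(cv2.imread('pics/top0.png').max(2)<75,30,(308,170,335,205))[0]
print(tri([ray(c2,cen(b2)),ray(ct,cen(bt))]))
t2=blobs(orange(h2),300,(190,100,340,215))[0]; print('oblong',rect(t2,c2,.01))
top=cv2.imread('pics/top0.png'); ht=cv2.cvtColor(top,cv2.COLOR_BGR2HSV)
tt=blobs(orange(ht),40,(298,150,345,218))[0]
mc=lambda cn: np.array(cv2.minAreaRect(cn)[0])
print('oblong tri',tri([ray(c2,mc(t2)),ray(ct,mc(tt))]))
m1=blobs(orange(h1,70),300,(200,70,370,230))[0]; mt=blobs(orange(ht),40,(350,180,405,240))[0]
print('mat',rect(m1,c1,.006)); print('mat tri',tri([ray(c1,mc(m1)),ray(ct,mc(mt))]))
E
```

```text
roll px (165, 0, 54, 48) (230, 144, 46, 47) centre 0.4629 -0.1248 size 0.0553 0.0552 long-axis angle -56.4
(array([ 0.46360714, -0.13025607, -0.0033572 ]), [np.float64(0.0002416529409279581), np.float64(0.000241652940927957)])
oblong centre 0.4782 -0.1182 size 0.1499 0.1008 long-axis angle -2.4
oblong tri (array([ 0.48162251, -0.127115  , -0.04547903]), [np.float64(0.001056527590711021), np.float64(0.001056527590711103)])
mat centre 0.3992 -0.2984 size 0.1191 0.1190 long-axis angle -88.8
mat tri (array([ 3.99690195e-01, -3.00686101e-01,  1.08949811e-05]), [np.float64(0.0021128426366194353), np.float64(0.0021128426366195216)])
```

```bash
python3 - <<'E'
from h import *
i1,h1,c1=load('w1'); i2,h2,c2=load('w2')
orange=lambda h,S=85:(h[...,0]>8)&(h[...,0]<25)&(h[...,1]>S)&(h[...,2]>50)
t1=blobs(orange(h1),100,(110,0,270,100))[0][:,0]; t2=blobs(orange(h2),300,(190,100,340,215))[0][:,0]
# same physical corners: nearest contour extreme to the prediction in each
q=t1[t1[:,1].argmax()]; X=plane(c1,q,.01); p2=proj(c2,X)
box=cv2.boxPoints(cv2.minAreaRect(t2)); k=box[np.argmin(((box-p2)**2).sum(1))]
print(q,X,p2,k,tri([ray(c1,q),ray(c2,k)]))
# mat corners
m1=blobs(orange(h1,70),300,(200,70,370,230))[0][:,0]; m2=blobs(orange(h2,70),300,(150,230,270,330))[0][:,0]
b1=cv2.boxPoints(cv2.minAreaRect(m1)); b2=cv2.boxPoints(cv2.minAreaRect(m2))
for q in b1:
    p=proj(c2,plane(c1,q,.006)); k=b2[np.argmin(((b2-p)**2).sum(1))]; print(q,p,k,tri([ray(c1,q),ray(c2,k)]))
# roll: side points (left/right extremes) of bottom part visible in both: circle fit by contour below row 20
b1=blobs(h1[...,2]<60,200,(150,0,240,60))[0][:,0]; b1=b1[b1[:,1]>2]
A=np.c_[2*b1,np.ones(len(b1))]; s=np.linalg.lstsq(A,(b1**2).sum(1),rcond=None)[0]
b2=blobs(h2[...,2]<60,200,(215,130,290,205))[0]; print('roll',s[:2],tri([ray(c1,s[:2]),ray(c2,cv2.minEnclosingCircle(b2)[0])]))
E
```

```text
[200  88] [ 0.40417747 -0.16676622  0.01      ] [206.29497921 196.81201072] [201.0112  195.72043] (array([ 0.40086467, -0.16592778,  0.01045451]), [np.float64(0.003443352775275087), np.float64(0.003443352775275108)])
[224.82353 165.2941 ] [161.18144338 245.48732228] [164. 245.] (array([ 0.34030091, -0.23838338,  0.00334768]), [np.float64(0.0018104612047048735), np.float64(0.001810461204704897)])
[275.2941   81.17645] [247.28934234 245.45213967] [248. 245.] (array([ 0.45754676, -0.23795888,  0.00412295]), [np.float64(0.0004025403808173086), np.float64(0.00040254038081736446)])
[358.38232 131.02939] [250.75437384 318.20384096] [248. 273.] (array([ 0.47078403, -0.42641986, -0.21859978]), [np.float64(0.016166709878156372), np.float64(0.01616670987815638)])
[307.91177 215.14703] [167.85031725 323.75915302] [164. 273.] (array([ 0.25598723, -0.47509977, -0.30252776]), [np.float64(0.015916465640680624), np.float64(0.01591646564068063)])
roll [192.14443106  20.3892027 ] (array([ 0.46231362, -0.12624875,  0.0137842 ]), [np.float64(0.0010323446363788046), np.float64(0.0010323446363788382)])
```

Measured heights agree with the text: tray rim about 10.5 mm, mat about 4 mm, and the roll's mid-height about 14 mm. Going down on the roll.

```bash
python3 -m crank '{"fingers":[0.18,0.18,0.18,0.18,0.18,0.18,0.18],"slide":[[0.035,0.015,0.5],[0,0,0.5],[0,0,0.5],[0,0,0.5],[0,0,0.2],[0,0,0],[0,0,0]],"spin":[0,0,0,0,0,0,0]}'
python3 -c "
from h import *
go(.4625,-.1258,.011,90)
im,c,s=shot('wrist','w3'); np.savez('w3',K=c[0],r=c[1],e=c[2])"
```

```text
time: 3.25
ee_pos: [0.463, -0.1259, 0.0391]
orientation: [3.141, 0.0, 1.572]
wrist_force: [0.6, 1.2, 0.8]
width: 0.0781
grip_force: 0.0
t 3.25 pos [ 0.463  -0.1259  0.0391] rpy [179.98   0.    90.06] j1,6 [-0.38 -0.38] w 0.0781
slide total [ 0.002 -0.006  0.351] dist mm 28.1 spin total 0.001
```

View pics/w3.png

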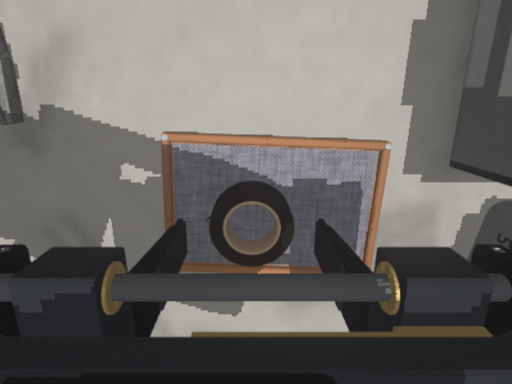

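The roll is at (252,223), midway between the fingertips at about x = 183 and 316.

```bash
python3 -c "
from h import *
i,h,c=load('w3'); print(plane(c,(252,223),.025))"
python3 -m crank '{"fingers":[0.18,0.18,0.18,1,1,1,1,1],"slide":[[0,0,0.17],[0,0,0.17],[0,0,0],[0,0,0],[0,0,0],[0,0,0],[0,0,0],[0,0,0]],"spin":[0,0,0,0,0,0,0,0]}' 20
python3 -c "
from h import *
go(.399,-.299,.08,90)"
```

```text
[ 0.46363732 -0.12198751  0.025     ]
time: 4.1
ee_pos: [0.4631, -0.126, 0.0119]
orientation: [3.141, 0.0, 1.572]
wrist_force: [0.0, -0.2, 1.2]
width: 0.0555
grip_force: 20.0
t 4.1 pos [ 0.4631 -0.126   0.0119] rpy [1.7995e+02 2.0000e-02 9.0080e+01] j1,6 [-0.38 -0.38] w 0.0555
slide total [-2.162 -0.803 -0.851] dist mm 196.7 spin total 0.001
```

```bash

python3 -m crank '{"fingers":[1,1,1,1,1,1,1,1],"slide":[[0,0,-0.4],[0,0,-0.4],[-0.36,-0.134,0],[-0.36,-0.134,0],[-0.36,-0.134,0],[-0.36,-0.134,0],[-0.36,-0.134,0],[-0.36,-0.134,0]],"spin":[0,0,0,0,0,0,0,0]}'
python3 -m crank '{"fingers":[1,1,1,1],"slide":[[0,0,0.3],[0,0,0.2],[0,0,0],[0,0,0]],"spin":[0,0,0,0]}'
python3 -c "
from h import *
go(.399,-.299,.013,90)
im,c,s=shot('wrist','w4'); np.savez('w4',K=c[0],r=c[1],e=c[2])"
```

```text
time: 4.9
ee_pos: [0.3979, -0.2997, 0.0755]
orientation: [3.142, -0.0, 1.572]
wrist_force: [0.8, 0.2, -0.6]
width: 0.0553
grip_force: 20.0
time: 5.3
ee_pos: [0.3984, -0.2985, 0.0354]
orientation: [-3.141, -0.001, 1.572]
wrist_force: [0.3, 0.0, -0.5]
width: 0.0554
grip_force: 20.0
t 5.3 pos [ 0.3984 -0.2985  0.0354] rpy [-1.7997e+02 -3.0000e-02  9.0080e+01] j1,6 [-0.75 -0.75] w 0.0554
slide total [-0.006  0.007  0.28 ] dist mm 22.4 spin total 0.001
```

View pics/w4.png

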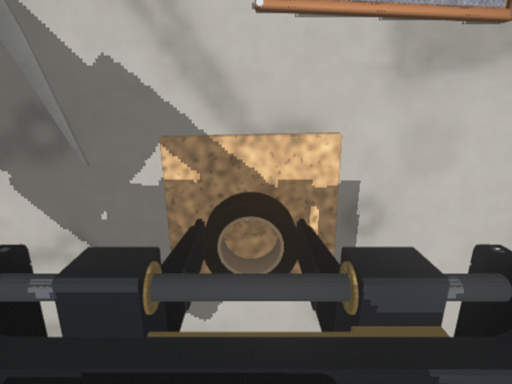

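The roll is held level at (251,245) above the mat. I'll lower it and release.

```bash

python3 -m crank '{"fingers":[1,1,1,1],"slide":[[0,0,0.15],[0,0,0.13],[0,0,0.005],[0,0,0]],"spin":[0,0,0,0]}'
python3 -m crank '{"fingers":[0.2,0.2,0.2,0.2,0.1,0.1,0,0],"slide":[[0,0,0],[0,0,0],[0,0,0],[0,0,0],[0,0,-0.3],[0,0,-0.6],[0,0,-0.6],[0,0,-0.6]],"spin":[0,0,0,0,0,0,0,0]}'
python3 -c "
from h import *
im,c,s=shot('wrist','w5'); np.savez('w5',K=c[0],r=c[1],e=c[2])
hh=cv2.cvtColor(im,cv2.COLOR_BGR2HSV)
for b in blobs(hh[...,2]<50,300,(190,140,330,240)): print(cv2.boundingRect(b),rect(b,c,.025))
go(.483,.1185,.2,174.5)"
```

```text
time: 5.75
ee_pos: [0.3982, -0.2983, 0.0121]
orientation: [-3.14, -0.001, 1.572]
wrist_force: [-0.6, 0.2, -0.7]
width: 0.0552
grip_force: 20.0
time: 6.55
ee_pos: [0.3982, -0.2984, 0.1824]
orientation: [-3.141, -0.0, 1.572]
wrist_force: [1.0, -1.1, 1.0]
width: 0.0936
grip_force: 0.0
(226, 151, 49, 49) centre 0.3969 -0.2985 size 0.0545 0.0519 long-axis angle -34.5
t 6.6 pos [ 0.402  -0.3018  0.1925] rpy [179.37   0.59  90.08] j1,6 [-0.75 -0.75] w 0.0948
slide total [ 5.251  1.022 -0.137] dist mm 428.1 spin total -0.938
```

```bash

python3 -m crank '{"fingers":[0,0,0,0,0,0,0,0],"slide":[[0.525,0.1,0],[0.525,0.1,0],[0.525,0.1,0],[0.525,0.1,0],[0.525,0.1,0],[0.525,0.1,0],[0.525,0.1,0],[0,0.2,0]],"spin":[0,0,0,0,0,0,0,0]}'
python3 -c "
from h import *
im,c,s=shot('wrist','w6'); np.savez('w6',K=c[0],r=c[1],e=c[2])
go(.483,.1185,.2,174.5)"
python3 -m crank '{"fingers":[0,0,0,0,0,0,0,0],"slide":[[0.5,0.0,0],[0.5,0.0,0],[0.5,0.0,0],[0,0,0],[0,0,0],[0,0,0],[0,0,0],[0,0,0]],"spin":[0,0,0,-0.094,-0.094,-0.094,-0.094,-0.094]}'
python3 -m crank '{"fingers":[0,0,0,0,0,0,0],"slide":[[0,0,0],[0,0,0],[0,0,0],[0,0,0],[0,0,0],[0,0,0],[0,0,0]],"spin":[-0.094,-0.094,-0.094,-0.094,-0.094,0,0]}'
python3 -c "
from h import *
go(.483,.1185,.2,174.5)
im,c,s=shot('wrist','w7'); np.savez('w7',K=c[0],r=c[1],e=c[2])
a=cv2.imread('pics/w6.png');cv2.imwrite('pics/w67.png',cv2.resize(np.hstack([a,im]),(800,300)))"
```

```text
time: 7.4
ee_pos: [0.4698, -0.0004, 0.1805]
orientation: [3.141, -0.001, 1.578]
wrist_force: [-0.2, -0.7, 0.1]
width: 0.0953
grip_force: 0.0
t 7.45 pos [ 0.472  -0.0023  0.1809] rpy [179.86  -0.    90.34] j1,6 [-0.12 -0.12] w 0.0948
slide total [ 1.509  0.146 -0.239] dist mm 122.8 spin total -0.935
time: 8.25
ee_pos: [0.4698, 0.1149, 0.1804]
orientation: [-3.141, -0.0, 2.316]
wrist_force: [0.6, -0.0, 0.3]
width: 0.095
grip_force: 0.0
time: 8.95
ee_pos: [0.4699, 0.115, 0.1805]
orientation: [-3.142, -0.0, 3.045]
wrist_force: [-0.0, 0.6, 0.6]
width: 0.0953
grip_force: 0.0
t 8.95 pos [0.4699 0.115  0.1805] rpy [-1.8000e+02 -1.0000e-02  1.7447e+02] j1,6 [ 0.13 -1.35] w 0.0953
slide total [-0.158  0.059 -0.243] dist mm 23.7 spin total -0.000
```

View pics/w67.png

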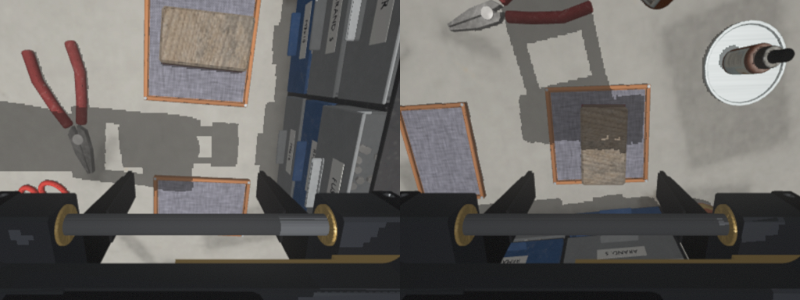

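Left wrist view: block top at about (207..320, 10..92). Right view: block top at about (233..291, 134..236), inside the square tray.

```bash
python3 - <<'E'
from h import *
out=[]
for n,b in [('w6',(190,0,320,105)),('w7',(222,125,300,246))]:
    i,h,c=load(n); m=((h[...,0]<30)&(h[...,1]>28)&(h[...,1]<110)).astype(np.uint8)
    m=cv2.morphologyEx(m,cv2.MORPH_OPEN,np.ones((5,5)))
    f=blobs(m,500,b)[0]; print(n,cv2.boundingRect(f),rect(f,c,.043),cv2.boxPoints(cv2.minAreaRect(f)).round(0).tolist())
    out.append((f,c))
    v=i.copy();cv2.drawContours(v,[f],-1,(0,255,0),1);cv2.imwrite(f'pics/{n}d.png',v)
a=np.hstack([cv2.imread('pics/w6d.png')[0:130,150:360],cv2.imread('pics/w7d.png')[110:240,170:340]]);cv2.imwrite('pics/d67.png',cv2.resize(a,None,fx=2,fy=2))
(f6,c6),(f7,c7)=out
# nearest-top corners: match box corners via z=.043
B6=cv2.boxPoints(cv2.minAreaRect(f6));B7=cv2.boxPoints(cv2.minAreaRect(f7))
for q in B6:
    p=proj(c7,plane(c6,q,.043));k=B7[np.argmin(((B7-p)**2).sum(1))];X,r=tri([ray(c6,q),ray(c7,k)]);print(X.round(4),np.round(r,4))
E
```

```text
w6 (204, 8, 116, 84) centre 0.4809 0.1247 size 0.1093 0.0628 long-axis angle -5.5 [[200.0, 80.0], [208.0, 7.0], [325.0, 20.0], [317.0, 93.0]]
w7 (231, 134, 60, 103) centre 0.4785 0.1262 size 0.1113 0.0617 long-axis angle -5.5 [[231.0, 134.0], [290.0, 134.0], [290.0, 236.0], [231.0, 236.0]]
[0.4201 0.1003 0.0384] [0.0012 0.0012]
[0.4278 0.1628 0.0318] [0.0012 0.0012]
[0.5367 0.1528 0.0421] [0.0013 0.0013]
[0.5346 0.0883 0.0348] [0.0002 0.0002]
```

View pics/d67.png

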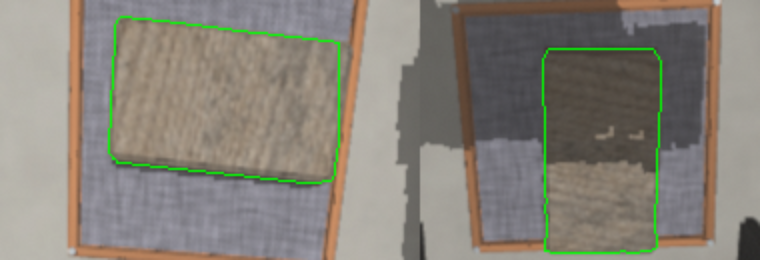

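```bash

python3 -m crank '{"fingers":[0,0,0,0,0,0,0,0],"slide":[[-0.1,0.144,0.4],[0,0,0.5],[0,0,0.4],[0,0,0.3],[0,0,0.2],[0,0,0.15],[0,0,0.1],[0,0,0]],"spin":[0,0,0,0,0,0,0,0]}'
python3 -m crank '{"fingers":[1,1,1,1,1,1],"slide":[[0,0,0],[0,0,0],[0,0,0],[0,0,0],[0,0,0],[0,0,0]],"spin":[0,0,0,0,0,0]}' 30
python3 -c "
from h import *
go(.479,.1257,.016,174.5)"
```

```text
time: 9.8
ee_pos: [0.4785, 0.126, 0.0159]
orientation: [-3.141, -0.002, 3.048]
wrist_force: [-0.3, 0.8, -0.1]
width: 0.095
grip_force: 0.0
time: 10.4
ee_pos: [0.4793, 0.1261, 0.0171]
orientation: [-3.141, 0.001, 3.049]
wrist_force: [0.4, -1.1, 2.0]
width: 0.0624
grip_force: 30.0
t 10.4 pos [0.4793 0.1261 0.0171] rpy [-1.7999e+02  4.0000e-02  1.7469e+02] j1,6 [ 0.15 -1.33] w 0.0624
slide total [ 0.004 -0.005  0.014] dist mm 1.2 spin total 0.002
```

```bash

python3 -m crank '{"fingers":[1,1,1,1,1,1,1,1],"slide":[[0,0,-0.4],[0,0,-0.4],[0,0,0],[0,-0.2,0],[0,-0.4,0],[0,-0.5,0],[0,-0.5,0],[0,-0.5,0]],"spin":[0,0,-0.033,0,0,0,0,0]}'
python3 -m crank '{"fingers":[1,1,1,1,1,1],"slide":[[-0.05,-0.5,0],[-0.05,-0.4,0],[0,0,0],[0,0,0.3],[0,0,0.1],[0,0,0]],"spin":[0,0,0,0,0,0]}'
python3 -c "
from h import *
go(.478,-.119,.017,177.65)
im,c,s=shot('wrist','w8'); np.savez('w8',K=c[0],r=c[1],e=c[2])"
```

```text
time: 11.2
ee_pos: [0.4716, -0.0429, 0.0804]
orientation: [3.141, -0.0, 3.101]
wrist_force: [0.6, 0.1, -1.7]
width: 0.0625
grip_force: 30.0
time: 11.8
ee_pos: [0.4754, -0.1127, 0.0466]
orientation: [3.14, -0.004, 3.101]
wrist_force: [0.1, 0.1, -1.6]
width: 0.0625
grip_force: 30.0
t 11.8 pos [ 0.4754 -0.1127  0.0466] rpy [179.91  -0.25 177.69] j1,6 [-0.34 -1.87] w 0.0625
slide total [-0.038 -0.078  0.37 ] dist mm 30.4 spin total 0.000
```

View pics/w8.png

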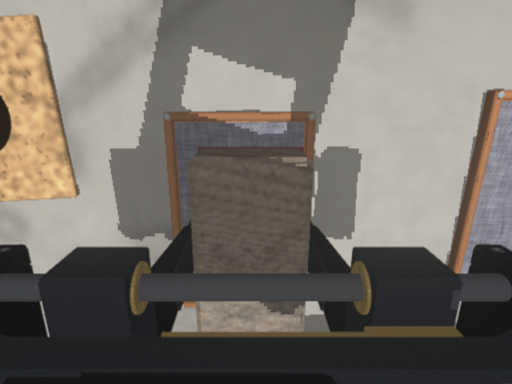

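The block is held. Its near top edge runs from (192,156) to (311,156), over the tray's near corners at (167,117) and (314,116).

```bash
python3 - <<'E'
from h import *
i,h,c=load('w8')
for q,z in [((166,114),.01),((315,113),.01),((191.5,154),.0725),((312,156),.0725)]: print(q,plane(c,q,z).round(4))
E
```

```text
(166, 114) [ 0.4015 -0.1643  0.01  ]
(315, 113) [ 0.4048 -0.0658  0.01  ]
(191.5, 154) [ 0.419  -0.1375  0.0725]
(312, 156) [ 0.4223 -0.0799  0.0725]
```

```bash

python3 -m crank '{"fingers":[1,1,1,1,1,1],"slide":[[-0.04,-0.085,0],[0,0,0],[0,0,0.15],[0,0,0.1],[0,0,0.11],[0,0,0]],"spin":[0,0,0,0,0,0]}'
python3 -c "
from h import *
go(.478,-.119,.017,177.65)"
```

```text
time: 12.45
ee_pos: [0.4789, -0.1205, 0.018]
orientation: [3.141, -0.003, 3.101]
wrist_force: [0.7, -0.1, -1.7]
width: 0.0623
grip_force: 30.0
t 12.45 pos [ 0.4789 -0.1205  0.018 ] rpy [ 1.7995e+02 -1.6000e-01  1.7765e+02] j1,6 [-0.36 -1.88] w 0.0623
slide total [0.012 0.018 0.012] dist mm 2.0 spin total -0.000
```

```bash

python3 -m crank '{"fingers":[1,1,0,0,0,0,0,0],"slide":[[0.0,0.012,0.012],[0,0,0],[0,0,0],[0,0,0],[0,0,0],[0,0,-0.3],[0,0,-0.6],[0,0,-0.6]],"spin":[0,0,0,0,0,0,0,0]}'
python3 -m crank '{"fingers":[0,0,0],"slide":[[0,0,-0.6],[0,0,0],[0,0,0]],"spin":[0,0,0]}'
python3 - <<'E'
from h import *
im,c,s=shot('wrist','w9'); np.savez('w9',K=c[0],r=c[1],e=c[2])
i,h,c=load('w9')
m=((h[...,0]<30)&(h[...,1]>28)&(h[...,1]<110)).astype(np.uint8); m=cv2.morphologyEx(m,cv2.MORPH_OPEN,np.ones((5,5)))
u0,v0=proj(c,(.478,-.119,.043)).astype(int); print(u0,v0)
for f in blobs(m,500,(u0-50,v0-75,u0+50,v0+75)): print(cv2.boundingRect(f),rect(f,c,.043))
o=(h[...,0]>5)&(h[...,0]<25)&(h[...,1]>110)&(h[...,2]>40)
for f in blobs(o,200,(u0-70,v0-80,u0+70,245)): print('tray',cv2.boundingRect(f),rect(f,c,.01))
go(.388,.305,.2,174)
E
```

```text
time: 13.25
ee_pos: [0.4792, -0.1196, 0.1394]
orientation: [3.141, -0.002, 3.101]
wrist_force: [0.1, -1.1, -0.3]
width: 0.0947
grip_force: 0.0
time: 13.55
ee_pos: [0.4811, -0.1203, 0.1888]
orientation: [-3.14, 0.004, 3.101]
wrist_force: [-0.7, 0.8, -0.6]
width: 0.0951
grip_force: 0.0
250 175
(222, 124, 59, 102) centre 0.4799 -0.1183 size 0.1110 0.0612 long-axis angle -2.3
tray (206, 107, 87, 121) centre 0.4802 -0.1189 size 0.1438 0.0996 long-axis angle -2.3
t 13.6 pos [ 0.4799 -0.1199  0.1866] rpy [ 1.8000e+02 -1.0000e-02  1.7765e+02] j1,6 [-0.35 -1.88] w 0.0948
slide total [ 1.365  5.259 -0.167] dist mm 434.9 spin total 0.041
```

View pics/w9.png

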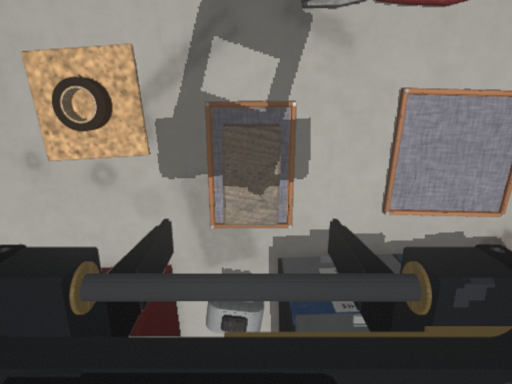

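```bash
python3 - <<'E'
from h import *
i,h,c=load('w9')
P=np.array([plane(c,q,.01)[:2] for q in [(206,101),(296,101),(293,229),(211,228)]]); print(P.round(4).tolist(),P.mean(0))
E
```

```text
[[0.4001, -0.1647], [0.4041, -0.0657], [0.5569, -0.0691], [0.5514, -0.1709]] [ 0.47811359 -0.11763282]
```

```bash

python3 -m crank '{"fingers":[0,0,0,0,0,0,0,0],"slide":[[0.124,0.48,0],[0.124,0.48,0],[0.124,0.48,0],[0.124,0.48,0],[0.124,0.48,0],[0.124,0.48,0],[0.124,0.48,0],[0.124,0.48,0]],"spin":[0,0,0,0,0,0,0,0]}'
python3 -m crank '{"fingers":[0,0,0,0],"slide":[[0.124,0.48,0],[0.124,0.2,0],[0,0,0],[0,0,0]],"spin":[0.04,0,0,0]}'
python3 - <<'E'
from h import *
im,c,s=shot('wrist','w10'); np.savez('w10',K=c[0],r=c[1],e=c[2])
print(plane(cam('top'),(185,209.5),.108)); go(.39,.3,.2,174)
sd=cv2.resize(cv2.imread('pics/side0.png')[170:270,170:310],None,fx=3,fy=3)
w7=cv2.imread('pics/w7.png')[0:150,370:512]
h=lambda a:cv2.resize(a,(int(a.shape[1]*300/a.shape[0]),300))
v=np.hstack([h(im),h(w7)]); cv2.imwrite('pics/v10.png',v[:, :800]); print(v.shape)
E
```

```text
time: 14.4
ee_pos: [0.4114, 0.1913, 0.1841]
orientation: [-3.14, -0.004, 3.101]
wrist_force: [0.7, -0.1, -0.1]
width: 0.0951
grip_force: 0.0
time: 14.8
ee_pos: [0.3959, 0.2455, 0.1848]
orientation: [-3.139, -0.003, 3.039]
wrist_force: [-0.1, -0.0, 0.5]
width: 0.095
grip_force: 0.0
[0.38600868 0.30579397 0.108     ]
t 14.85 pos [0.3963 0.2451 0.1852] rpy [-1.7989e+02 -1.3000e-01  1.7404e+02] j1,6 [ 0.44 -1.03] w 0.0951
slide total [ 0.15   0.674 -0.186] dist mm 57.2 spin total 0.000
(300, 684, 3)
```

View pics/v10.png

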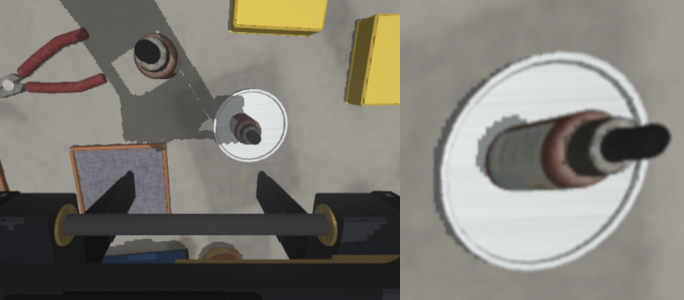

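The wrist view shows the bottle in the dish, with its tip near (326,178) and base near (305,155) full-scale. The decoy near (197,68) is clearly larger and outside the dish.

```bash
python3 - <<'E'
from h import *
res={}
for n,b,base in [('w7',(400,30,512,120),(425,78)),('w10',(275,115,370,205),(305,155))]:
    i,h,c=load(n)
    f=[x for x in blobs(h[...,2]<60,15,b)]
    print(n,[(cv2.boundingRect(x),cv2.contourArea(x)) for x in f[:4]])
    pts=np.vstack(f)[:,0].astype(float)
    d=(pts-base); d0=pts[np.argmax((d**2).sum(1))]-base; d0/=np.linalg.norm(d0)
    s=d@d0; tip=pts[s>s.max()-4].mean(0); res[n]=(tip,c); print(tip)
    w=blobs((h[...,2]>150)&(h[...,1]<22)&(h[...,2]>175),300,b if n=='w7' else (260,100,385,215))
    for x in w[:1]: print('dish',cv2.boundingRect(x),rect(x,c,.01))
    for z in (.105,): print(plane(c,tip,z))
    i=cv2.resize(i[b[1]:b[3],b[0]:b[2]],(400,320)); cv2.imwrite(f'pics/{n}z.png',i)
rt=ray(cam('top'),(185,209.5))
print(tri([ray(res[n][1],res[n][0]) for n in res]), tri([ray(res[n][1],res[n][0]) for n in res]+[rt]))
cv2.imwrite('pics/z10.png',np.hstack([cv2.imread('pics/w7z.png'),cv2.imread('pics/w10z.png')]))
E
```

```text
w7 [((470, 62, 35, 19), 454.5), ((453, 59, 22, 29), 258.0), ((441, 59, 12, 34), 57.5)]
[502.38461538  68.07692308]
dish (400, 30, 88, 90) centre 0.3850 0.3281 size 0.0953 0.0879 long-axis angle 84.5
[0.38500082 0.31543523 0.105     ]
w10 [((315, 167, 18, 17), 205.0), ((307, 159, 18, 18), 51.5)]
[328.78571429 181.        ]
dish (280, 114, 88, 93) centre 0.3941 0.3355 size 0.1085 0.0922 long-axis angle -19.6
[0.38793101 0.31427634 0.105     ]
(array([0.38585474, 0.31274636, 0.10931556]), [np.float64(0.0009327749261591106), np.float64(0.000932774926159153)]) (array([0.38535899, 0.30817265, 0.11457364]), [np.float64(0.00021878182031532023), np.float64(0.0037460941583830534), np.float64(0.0036164305104348904)])
```

View pics/z10.png

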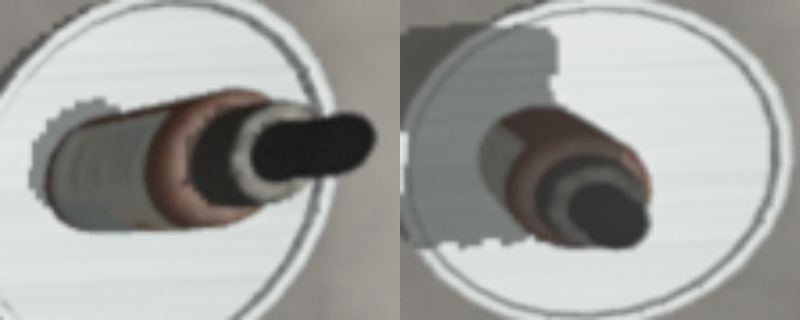

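```bash
python3 - <<'E'
from h import *
_,_,c7=load('w7');_,_,c10=load('w10');ct=cam('top')
a,b=(498.6,70.2),(326.3,177)
print(tri([ray(c7,a),ray(c10,b)]))
for c,q in ((c7,a),(c10,b),(ct,(185,209.5))): print(plane(c,q,.106).round(4))
# base: near edges of the body, w10 base arc centre crop (~(112..),): body axis direction check
base10=(275+110*95/400,115+150*90/320); base7=(400+85*.28,30+185*.28125)
print(base10,base7,plane(c10,base10,.015).round(4),plane(c7,base7,.015).round(4))
for X in ([.386,.311,.108],[.386,.311,.006]): print(proj(c7,X),proj(c10,X))
go(.386,.311,.2,174)
E
```

```text
(array([0.38543191, 0.31306936, 0.10377298]), [np.float64(0.0009594194610252289), np.float64(0.0009594194610251473)])
[0.3863 0.312  0.106 ]
[0.3839 0.3121 0.106 ]
[0.3861 0.3062 0.106 ]
(301.125, 157.1875) (423.8, 82.03125) [0.3824 0.3054 0.015 ] [0.3889 0.3059 0.015 ]
[499.36051399  69.69768903] [325.67978836 180.05769367]
[424.19524     79.15295746] [304.86854677 158.38496048]
t 14.85 pos [0.3963 0.2451 0.1852] rpy [-1.7989e+02 -1.3000e-01  1.7404e+02] j1,6 [ 0.44 -1.03] w 0.0951
slide total [ 0.214  0.806 -0.186] dist mm 68.3 spin total 0.000
```

```bash

python3 -m crank '{"fingers":[0,0,0,0,0,0,0,0],"slide":[[0.11,0.4,0],[0.105,0.39,0],[0,0,0],[0,0,0.4],[0,0,0.4],[0,0,0.3],[0,0,0.1],[0,0,0]],"spin":[0,0,0,0,0,0,0,0]}'
python3 - <<'E'
from h import *
im,c,s=shot('wrist','w11'); np.savez('w11',K=c[0],r=c[1],e=c[2])
go(.3857,.310,.039,174)
E
```

```text
time: 15.65
ee_pos: [0.3859, 0.3089, 0.0894]
orientation: [-3.139, -0.002, 3.036]
wrist_force: [-0.5, 0.1, -0.4]
width: 0.0948
grip_force: 0.0
t 15.7 pos [0.3868 0.3098 0.0911] rpy [-1.7998e+02 -1.0000e-02  1.7398e+02] j1,6 [ 0.57 -0.9 ] w 0.0952
slide total [0.014 0.001 0.651] dist mm 52.1 spin total -0.000
```

View pics/w11.png

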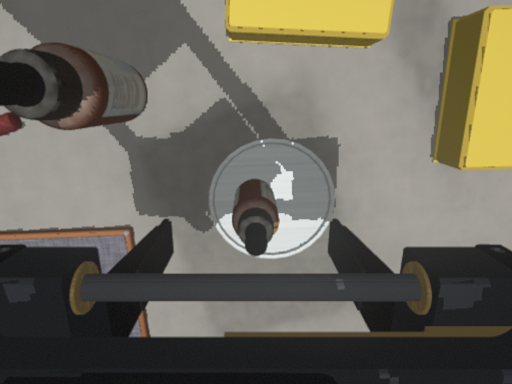

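The bottle tip at (256,240) is midway between the fingertips at about x = 170 and 330, so the grasp is centred.

```bash

python3 -c "
from h import *
i,h,c=load('w11'); print(plane(c,(256,240),.105)); print(proj(c,(.3857,.31,.105)))
P=np.array([plane(c,q,.01)[:2] for q in [(209,199),(336,199),(272,139)]]);print(P, P[:2].mean(0))"
python3 -m crank '{"fingers":[0,0,0,0,0,0.3,0.3,0.3],"slide":[[0,0.02,0.3],[0,0,0.2],[0,0,0.1],[0,0,0.05],[0,0,0],[0,0,0],[0,0,0],[0,0,0]],"spin":[0,0,0,0,0,0,0,0]}' 12
python3 -m crank '{"fingers":[0.5,0.6,0.7,1,1,1,1,1],"slide":[[0,0,0],[0,0,0],[0,0,0],[0,0,0],[0,0,0],[0,0,0],[0,0,0],[0,0,0]],"spin":[0,0,0,0,0,0,0,0]}' 12
python3 -c "
from h import *
go(.4735,.1195,.15,174)"
```

```text
[0.38081349 0.31379618 0.105     ]
[250.1395253  248.55564748]
[[0.383368   0.2743565 ]
 [0.39477665 0.38334947]
 [0.33778903 0.33280227]] [0.38907232 0.32885299]
time: 16.5
ee_pos: [0.3869, 0.3125, 0.0396]
orientation: [3.141, 0.001, 3.038]
wrist_force: [0.6, 0.4, 0.2]
width: 0.0766
grip_force: 0.0
time: 17.3
ee_pos: [0.3865, 0.3121, 0.0389]
orientation: [-3.141, -0.0, 3.038]
wrist_force: [-0.5, -0.4, -0.9]
width: 0.0324
grip_force: 12.0
t 17.3 pos [0.3865 0.3121 0.0389] rpy [-1.7999e+02 -1.0000e-02  1.7405e+02] j1,6 [ 0.57 -0.9 ] w 0.0324
slide total [-1.331 -2.282 -1.389] dist mm 238.8 spin total 0.001
```

```bash

python3 -m crank '{"fingers":[1,1,1,1,1,1,1,1],"slide":[[0,0,-0.1],[0,0,-0.2],[0,0,-0.25],[0,0,-0.1],[-0.1,-0.16,0],[-0.19,-0.326,0],[-0.19,-0.326,0],[-0.19,-0.326,0]],"spin":[0,0,0,0,0,0,0,0]}' 20
python3 -m crank '{"fingers":[1,1,1,1,1,1,1,1],"slide":[[-0.19,-0.326,0],[-0.19,-0.326,0],[-0.19,-0.326,0],[-0.09,-0.166,0],[0,0,0],[0,0,0],[0,0,0],[0,0,0]],"spin":[0,0,0,0,0,0,0,0]}'
python3 - <<'E'
from h import *
im,c,s=shot('wrist','w12b'); np.savez('w12b',K=c[0],r=c[1],e=c[2])
go(.4735,.1195,.04,174)
E
```

```text
time: 18.1
ee_pos: [0.4305, 0.2152, 0.0909]
orientation: [3.142, 0.0, 3.038]
wrist_force: [0.2, 0.0, -0.3]
width: 0.0322
grip_force: 20.0
time: 18.9
ee_pos: [0.473, 0.1204, 0.0908]
orientation: [3.141, -0.0, 3.039]
wrist_force: [0.6, 0.3, -1.2]
width: 0.0322
grip_force: 20.0
t 18.95 pos [0.4731 0.1203 0.0908] rpy [ 1.8000e+02 -1.0000e-02  1.7412e+02] j1,6 [ 0.14 -1.33] w 0.0322
slide total [-0.007 -0.01   0.635] dist mm 50.8 spin total 0.001
```

View pics/w12b.png

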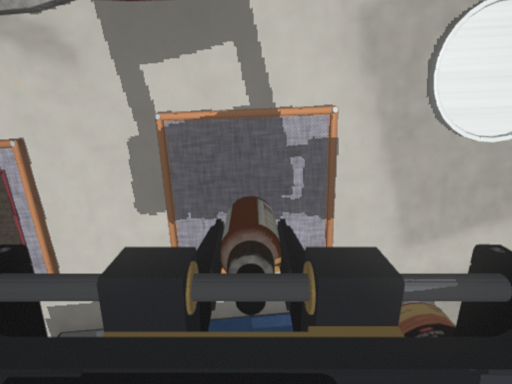

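The bottle is held upright, base front edge at (252,198), over the square tray whose near corners are at (157,116) and (337,107).

```bash
python3 - <<'E'
from h import *
_,_,c=load('w12b')
A=plane(c,(156,115),.01);B=plane(c,(338,106),.01); d=(B-A)[:2]; L=np.linalg.norm(d); n=np.array([d[1],-d[0]])/L
print(A,B,L,np.degrees(np.arctan2(d[1],d[0])),(A+B)[:2]/2+n*.074)
print('base near edge',plane(c,(252,198),.058), 'front tip near',plane(c,(251,262),.16))
_,h,c=load('w9'); P=np.array([plane(c,q,.01)[:2] for q in [(403,89),(387,214),(505,216)]]); print(P,(P[0]+P[2])/2)
_,h,c=load('w7'); o=(h[...,0]>5)&(h[...,0]<25)&(h[...,1]>110)&(h[...,2]>40)
f=blobs(o,100,(185,105,325,240))[0];print(cv2.boundingRect(f),rect(f,c,.01))
E
```

```text
[0.39667326 0.05333169 0.01      ] [0.40455977 0.19877126 0.01      ] 0.14565324172904004 86.8961567090301 [0.47450796 0.12204469]
base near edge [0.45872663 0.12417973 0.058     ] front tip near [0.45090002 0.12392985 0.16      ]
[[0.39624397 0.05063719]
 [0.54156135 0.04592514]
 [0.5500212  0.1907942 ]] [0.47313258 0.1207157 ]
(191, 108, 129, 125) centre 0.4728 0.1235 size 0.1457 0.1397 long-axis angle -3.6
```

```bash

python3 -m crank '{"fingers":[1,1,1,1,1,1,1],"slide":[[0,0,0.2],[0,0,0.2],[0,0,0.12],[0,0,0.08],[0,0,0.04],[0,0,0],[0,0,0]],"spin":[0,0,0,0,0,0,0]}'
python3 -c "
from h import *
s=env.read_state();print(s['ee_pos'],s['wrist_force'])"
```

```text
time: 19.65
ee_pos: [0.4739, 0.1197, 0.0403]
orientation: [3.141, 0.001, 3.038]
wrist_force: [-0.5, -0.2, -0.8]
width: 0.0318
grip_force: 20.0
[0.47389688 0.11968177 0.04025175] [-0.5007558  -0.18509723 -0.7611481 ]
```

```bash

python3 -m crank '{"fingers":[1,1,1],"slide":[[0,0,0.015],[0,0,0],[0,0,0]],"spin":[0,0,0]}'
python3 -m crank '{"fingers":[0.55,0.5,0.4,0.2,0,0,0,0],"slide":[[0,0,0],[0,0,0],[0,0,0],[0,0,0],[0,0,0],[0,0,0],[0,0,-0.2],[0,0,-0.4]],"spin":[0,0,0,0,0,0,0,0]}'
python3 -m crank '{"fingers":[0,0,0,0,0],"slide":[[0,0,-0.5],[0,0,-0.5],[0,0,-0.5],[0,0,0],[0,0,0]],"spin":[0,0,0,0,0]}'
python3 - <<'E'
from h import *
im,c,s=shot('wrist','w13'); np.savez('w13',K=c[0],r=c[1],e=c[2])
h=cv2.cvtColor(im,cv2.COLOR_BGR2HSV)
for X in ([.474,.12,.108],[.474,.12,.006]): print(proj(c,X))
for f in blobs(h[...,2]<55,15,(200,120,300,240))[:4]: print(cv2.boundingRect(f),cv2.contourArea(f), plane(c,np.array(cv2.minEnclosingCircle(f)[0]),.1))
for f in blobs((h[...,0]<15)&(h[...,1]>70)&(h[...,1]<230)&(h[...,2]<130),30,(215,130,290,235))[:3]: print('brown',cv2.boundingRect(f))
go(.397,-.2985,.2,90)
E
```

```text
time: 19.95
ee_pos: [0.4737, 0.1196, 0.0389]
orientation: [3.141, 0.001, 3.038]
wrist_force: [0.3, 0.1, -0.8]
width: 0.0319
grip_force: 20.0
time: 20.75
ee_pos: [0.4709, 0.1192, 0.0841]
orientation: [-3.14, -0.006, 3.038]
wrist_force: [0.0, -0.2, 0.8]
width: 0.0902
grip_force: 0.0
time: 21.25
ee_pos: [0.474, 0.1197, 0.2076]
orientation: [3.141, 0.002, 3.038]
wrist_force: [0.2, 0.2, -0.2]
width: 0.0949
grip_force: 0.0
[249.27392413 190.64675706]
[249.40587536 167.31644655]
(244, 177, 13, 17) 165.0 [0.47088506 0.12100453 0.1       ]
(240, 169, 21, 9) 34.0 [0.46263898 0.12186107 0.1       ]
brown (237, 155, 28, 23)
t 21.3 pos [0.473  0.1195 0.2058] rpy [-1.7999e+02 -4.0000e-02  1.7405e+02] j1,6 [ 0.14 -1.33] w 0.095
slide total [ 0.404 -5.296  0.074] dist mm 424.9 spin total 0.934
```

```bash

python3 -m crank '{"fingers":[0,0,0,0,0,0,0,0],"slide":[[0.037,-0.48,0],[0.037,-0.48,0],[0.037,-0.48,0],[0.037,-0.48,0],[0.037,-0.48,0],[0.037,-0.48,0],[0.037,-0.48,0],[0.037,-0.48,0]],"spin":[0,0,0,0,0,0,0,0]}'
python3 -m crank '{"fingers":[0,0,0,0,0,0],"slide":[[0.037,-0.48,0],[0.037,-0.48,0],[0.037,-0.48,0],[0,0,0.5],[0,0,0.5],[0,0,0]],"spin":[0,0,0,0,0,0]}'
python3 - <<'E'
from h import *
im,c,s=shot('wrist','w14'); np.savez('w14',K=c[0],r=c[1],e=c[2])
h=cv2.cvtColor(im,cv2.COLOR_BGR2HSV)
u,v=proj(c,(.397,-.2985,.025)).astype(int);print(u,v)
for f in blobs(h[...,2]<50,200,(u-60,v-60,u+60,v+50))[:4]: print(cv2.boundingRect(f),cv2.contourArea(f),rect(f,c,.025))
go(.397,-.2985,.013,174)
E
```

```text
time: 22.1
ee_pos: [0.4163, -0.1843, 0.2039]
orientation: [3.14, -0.004, 3.038]
wrist_force: [1.1, -0.2, 0.4]
width: 0.0952
grip_force: 0.0
time: 22.7
ee_pos: [0.3925, -0.2933, 0.1179]
orientation: [3.132, -0.013, 3.037]
wrist_force: [-1.1, -0.4, -0.5]
width: 0.0951
grip_force: 0.0
242 199
(213, 167, 60, 61) 2628.0 centre 0.3946 -0.2990 size 0.0558 0.0520 long-axis angle -52.7
t 22.75 pos [ 0.3944 -0.2947  0.1216] rpy [179.63  -0.48 174.03] j1,6 [-0.75 -2.22] w 0.0952
slide total [-0.049 -0.052  1.357] dist mm 108.7 spin total 0.000
```

```bash

python3 -m crank '{"fingers":[0,0,0,0,0,0],"slide":[[0,0,0.5],[0,0,0.4],[0,0,0.1],[0,0,0],[0,0,0],[0,0,0]],"spin":[0,0,0,0,0,0]}'
python3 - <<'E'
from h import *
im,c,s=shot('wrist','w15'); np.savez('w15',K=c[0],r=c[1],e=c[2])
h=cv2.cvtColor(im,cv2.COLOR_BGR2HSV)
u,v=proj(c,(.396,-.2985,.025)).astype(int);print(u,v)
for f in blobs(h[...,2]<45,200,(u-65,v-60,u+65,v+50))[:4]: print(cv2.boundingRect(f),cv2.contourArea(f),rect(f,c,.025))
go(.396,-.2985,.012,174)
E
```

```text
time: 23.35
ee_pos: [0.3987, -0.2984, 0.049]
orientation: [-3.139, 0.003, 3.038]
wrist_force: [-0.0, -0.9, -0.2]
width: 0.0952
grip_force: 0.0
248 218
(209, 176, 79, 72) 1593.5 centre 0.3884 -0.3009 size 0.0544 0.0431 long-axis angle -73.7
t 23.4 pos [ 0.3986 -0.2983  0.0488] rpy [-179.86    0.18  174.06] j1,6 [-0.75 -2.22] w 0.095
slide total [ 0.033 -0.005  0.46 ] dist mm 36.9 spin total 0.001
```

```bash

python3 -m crank '{"fingers":[0,0,0,0,0.3,1,1,1],"slide":[[0.03,0,0.2],[0,0,0.2],[0,0,0.05],[0,0,0],[0,0,0],[0,0,0],[0,0,0],[0,0,0]],"spin":[0,0,0,0,0,0,0,0]}' 20
python3 -m crank '{"fingers":[1,1,1,1,1,1],"slide":[[0,0,0],[0,0,0],[0,0,0],[0,0,-0.3],[0,0,-0.6],[0,0,0]],"spin":[0,0,0,0,0,0]}' 20
python3 - <<'E'
from h import *
_,h,c=load('w13'); 
for n in ('w10','w11'):
    _,h,c=load(n); u,v=proj(c,(.392,.3245,.01)); print(n,u,v)
top=env.grab_frame('top')[:,:,::-1]; h=cv2.cvtColor(top,cv2.COLOR_BGR2HSV); f=blobs((h[...,2]>185)&(h[...,1]<15),60,(160,185,210,235))[0]; print('dish',rect(f,cam('top'),.01))
go(.392,.325,.1,174)
E
```

```text
time: 24.2
ee_pos: [0.3951, -0.2972, 0.011]
orientation: [-3.141, 0.001, 3.038]
wrist_force: [-0.4, -0.0, 0.2]
width: 0.0686
grip_force: 0.0
time: 24.8
ee_pos: [0.3983, -0.3001, 0.089]
orientation: [-3.134, 0.009, 3.038]
wrist_force: [-0.3, -1.0, -0.2]
width: 0.0552
grip_force: 20.0
w10 317.45465458477423 162.95075244086638
w11 267.7539244004092 202.69938680617932
dish centre 0.3919 0.3247 size 0.1056 0.1022 long-axis angle -89.2
t 24.85 pos [ 0.397  -0.2989  0.0862] rpy [-179.74    0.35  174.05] j1,6 [-0.75 -2.22] w 0.0551
slide total [ 0.869  7.749 -0.213] dist mm 624.0 spin total 0.001
```

```bash

python3 -m crank '{"fingers":[1,1,1,1,1,1,1,1],"slide":[[0,0,-0.5],[0,0,-0.5],[0.062,0.5,0],[0.062,0.5,0],[0.062,0.5,0],[0.062,0.5,0],[0.062,0.5,0],[0.062,0.5,0]],"spin":[0,0,0,0,0,0,0,0]}'
python3 -m crank '{"fingers":[1,1,1,1,1,1,1,1],"slide":[[0.062,0.5,0],[0.062,0.5,0],[0.062,0.5,0],[0.062,0.5,0],[0.062,0.5,0],[0.062,0.4,0],[0.062,0.3,0],[0,0,0]],"spin":[0,0,0,0,0,0,0,0]}'
python3 - <<'E'
from h import *
im,c,s=shot('wrist','w16')
go(.392,.325,.06,174)
h=cv2.cvtColor(im,cv2.COLOR_BGR2HSV)
u,v=proj(c,(.392,.3255,.01)).astype(int);print(u,v,proj(c,s['ee_pos']))
f=blobs((h[...,2]>100)&(h[...,1]<14),60,(max(u-80,0),max(v-80,0),u+80,v+60))
for x in f[:3]: print(cv2.boundingRect(x),rect(x,c,.01))
E
```

```text
time: 25.65
ee_pos: [0.389, -0.0534, 0.1609]
orientation: [3.141, -0.002, 3.037]
wrist_force: [0.4, 0.1, -0.3]
width: 0.0554
grip_force: 20.0
time: 26.45
ee_pos: [0.3808, 0.2049, 0.1609]
orientation: [-3.141, -0.003, 3.042]
wrist_force: [0.1, -0.1, -1.1]
width: 0.0553
grip_force: 20.0
t 26.5 pos [0.3811 0.2036 0.161 ] rpy [-1.7991e+02 -1.5000e-01  1.7422e+02] j1,6 [ 0.37 -1.1 ] w 0.0556
slide total [0.014 1.525 1.26 ] dist mm 158.2 spin total 0.002
360 177 [248.47962498 237.19324737]
(312, 123, 106, 102) centre 0.3910 0.3298 size 0.1148 0.1123 long-axis angle 83.9
```

```bash

python3 -m crank '{"fingers":[1,1,1,1,1,1,1,1],"slide":[[0.01,0.5,0],[0.01,0.5,0],[0.01,0.4,0],[0,0.15,0],[0,0,0.5],[0,0,0.5],[0,0,0.3],[0,0,0]],"spin":[0,0,0,0,0,0,0,0]}'
python3 - <<'E'
from h import *
im,c,s=shot('wrist','w17'); np.savez('w17',K=c[0],r=c[1],e=c[2])
go(.391,.327,.012,174)
h=cv2.cvtColor(im,cv2.COLOR_BGR2HSV)
u,v=proj(c,(.391,.327,.01)).astype(int);print(u,v)
f=blobs((h[...,2]>100)&(h[...,1]<14),60,(u-90,v-80,u+90,v+60))
for x in f[:3]: print(cv2.boundingRect(x),rect(x,c,.01))
f=blobs(h[...,2]<45,200,(u-65,v-60,u+65,v+60))
for x in f[:3]: print('roll',cv2.boundingRect(x),rect(x,c,s['ee_pos'][2]+.014))
x=f[0]
E
```

```text
time: 27.3
ee_pos: [0.3896, 0.323, 0.0536]
orientation: [-3.135, -0.008, 3.036]
wrist_force: [-0.5, -1.1, -2.1]
width: 0.0554
grip_force: 20.0
t 27.35 pos [0.3913 0.3244 0.0563] rpy [-179.78   -0.23  173.97] j1,6 [ 0.59 -0.88] w 0.0552
slide total [0.005 0.034 0.554] dist mm 44.4 spin total -0.000
254 213
(183, 140, 161, 101) centre 0.3735 0.3362 size 0.1194 0.0721 long-axis angle 79.6
(223, 225, 55, 39) centre 0.4154 0.3211 size 0.0355 0.0352 long-axis angle -49.2
roll (189, 198, 96, 75) centre 0.3796 0.3104 size 0.0640 0.0324 long-axis angle -49.2
roll (278, 220, 41, 53) centre 0.3919 0.3517 size 0.0323 0.0232 long-axis angle -5.8
```

```bash
cat > fit.py <<'E'
from h import *
from scipy.optimize import least_squares
def dish(im,c,name,ctr=(.391,.327)):
    # rim = strong edges whose plane point lies near the 55 mm outer circle
    g=cv2.cvtColor(im,cv2.COLOR_BGR2HSV); m=((g[...,1]<16)&(g[...,2]>90)).astype(np.uint8)
    e=cv2.morphologyEx(cv2.medianBlur(m*255,5),cv2.MORPH_GRADIENT,np.ones((2,2)))
    P=np.array([plane(c,(u,v),.01)[:2] for v,u in np.argwhere(e[:245])])
    P=P[np.abs(np.linalg.norm(P-ctr,axis=1)-.055)<.009]
    r=least_squares(lambda q:np.linalg.norm(P-q[:2],axis=1)-q[2],[*ctr,.055],loss='soft_l1',f_scale=.001)
    d=np.linalg.norm(P-r.x[:2],axis=1)-r.x[2]
    print(name,r.x.round(4),len(P),'inliers',(abs(d)<.0015).mean().round(2))
if __name__=='__main__':
    for n in ('w7','w10','w11'):
        im,_,c=load(n); dish(im,c,n)
    dish(cv2.imread('pics/top0.png'),cam('top'),'top')
    im,c,s=shot('wrist','w18'); np.savez('w18',K=c[0],r=c[1],e=c[2]); dish(im,c,'now'); go(.391,.327,.012,174)
    p=env.camera_params('wrist')
    h=cv2.cvtColor(im,cv2.COLOR_BGR2HSV)
    # roll's near outline in the image at its top height
    m=(h[...,2]<60); z=s['ee_pos'][2]+.014
    for v in (200,210,215,220):
        cols=np.where(m[v,150:350])[0]+150
        if len(cols): print(v,cols.min(),cols.max())
    col=np.where(m[120:240,250])[0]+120; print('col250 dark rows',col.min(),plane(c,(250,col.min()),z))
E
python3 fit.py
```

```text
w7 [0.3916 0.3274 0.0582] 818 inliers 0.28
w10 [0.3912 0.3298 0.0582] 412 inliers 0.46
w11 [0.3938 0.3297 0.0576] 551 inliers 0.47
top [0.391  0.3242 0.0559] 136 inliers 0.72
now [0.39   0.3275 0.0595] 683 inliers 0.39
t 27.4 pos [0.3928 0.3256 0.0585] rpy [-1.7995e+02 -4.0000e-02  1.7398e+02] j1,6 [ 0.59 -0.88] w 0.0555
slide total [0.024 0.016 0.581] dist mm 46.5 spin total -0.000
200 234 268
210 218 282
215 214 286
220 197 303
col250 dark rows 197 [0.36146784 0.32850101 0.07033753]
```

```bash

python3 -m crank '{"fingers":[1,1,1,1,1,1],"slide":[[0,0.012,0.2],[0,0,0.2],[0,0,0.1],[0,0,0.075],[0,0,0],[0,0,0]],"spin":[0,0,0,0,0,0]}'
python3 -c "
from h import *
go(.393,.3265,.0115,174)"
```

```text
time: 28.0
ee_pos: [0.3934, 0.3279, 0.0134]
orientation: [3.141, 0.001, 3.038]
wrist_force: [-0.8, 0.0, 0.3]
width: 0.0554
grip_force: 20.0
t 28.0 pos [0.3934 0.3279 0.0134] rpy [1.7995e+02 6.0000e-02 1.7405e+02] j1,6 [ 0.59 -0.88] w 0.0554
slide total [ 0.003 -0.019  0.024] dist mm 2.4 spin total 0.001
```

```bash

python3 -m crank '{"fingers":[1,1,0.25,0.25,0.25,0.25,0.25,0.25],"slide":[[0,-0.012,0.02],[0,0,0],[0,0,0],[0,0,0],[0,0,0],[0,0,-0.2],[0,0,-0.5],[0,0,-0.6]],"spin":[0,0,0,0,0,0,0,0]}'
python3 -m crank '{"fingers":[0,0,0,0,0,0,0],"slide":[[0,0,-0.6],[0,-0.5,0],[0,-0.5,0],[0,-0.5,0],[0,0,0],[0,0,0],[0,0,0]],"spin":[0,0,0,0,0,0,0]}'
python3 - <<'E'
from fit import *
im,c,s=shot('wrist','w19'); dish(im,c,'wrist')
h=cv2.cvtColor(im,cv2.COLOR_BGR2HSV); u,v=proj(c,(.391,.327,.025)).astype(int); print(u,v,s['ee_pos'])
for x in blobs(h[...,2]<60,200,(u-50,v-50,u+50,v+50))[:2]: print('roll',cv2.boundingRect(x),rect(x,c,.025))
im,c,s=shot('top','top2'); dish(im,c,'top',(.391,.325)); h=cv2.cvtColor(im,cv2.COLOR_BGR2HSV)
for x in blobs(h[...,2]<75,20,(165,190,205,230))[:2]: print('roll',cv2.boundingRect(x),rect(x,c,.025))
a=cv2.imread('pics/top0.png')
for b in [(190,118,218,146),(318,118,345,146)]: print(cv2.absdiff(a,im)[b[1]:b[3],b[0]:b[2]].mean())
E
```

```text
time: 28.8
ee_pos: [0.391, 0.3256, 0.1139]
orientation: [-3.138, -0.004, 3.038]
wrist_force: [0.5, 0.1, -0.2]
width: 0.0716
grip_force: 0.0
time: 29.5
ee_pos: [0.3804, 0.208, 0.1631]
orientation: [3.141, 0.0, 3.038]
wrist_force: [-0.5, 0.5, -0.3]
width: 0.095
grip_force: 0.0
wrist [0.3915 0.3286 0.059 ] 524 inliers 0.37
363 178 [0.38037338 0.20795182 0.16313044]
roll (334, 155, 54, 52) centre 0.3952 0.3216 size 0.0590 0.0467 long-axis angle 28.0
top [0.3833 0.3166 0.0625] 19 inliers 0.42
roll (173, 194, 32, 36) centre 0.3731 0.3211 size 0.1325 0.0681 long-axis angle 38.0
1.7942176870748299
1.894620811287478
```

```bash

python3 -m crank '{"fingers":[0,0,0,0,0,0,0,0],"slide":[[0,-0.5,-0.5],[0.3,-0.5,0],[0.3,-0.5,0],[0.3,-0.5,0],[0.3,-0.5,0],[0,-0.5,0],[0,-0.5,0],[0,-0.5,0]],"spin":[0,0,0,0,0,0,0,0]}'
python3 - <<'E'
from fit import *
im,c,s=shot('top','top3'); print(s['ee_pos']); dish(im,c,'top',(.391,.325)); h=cv2.cvtColor(im,cv2.COLOR_BGR2HSV)
for x in blobs(h[...,2]<75,20,(165,190,205,230))[:2]: print('roll',cv2.boundingRect(x),rect(x,c,.025))
crop=cv2.cvtColor(im[192:226,168:204],cv2.COLOR_BGR2GRAY); 
for r in crop[::2,::1]: print(''.join('#' if q<75 else '+' if q<140 else '.' if q<190 else ' ' for q in r))
i,h,_=load('w18') if 0 else (cv2.imread('pics/w19.png'),0,0)
g=cv2.cvtColor(i[140:220:2,318:408],cv2.COLOR_BGR2GRAY)
for r in g: print(''.join('#' if q<60 else '+' if q<140 else '.' if q<190 else ' ' for q in r))
E
```

```text
time: 30.4
ee_pos: [0.252, -0.0975, 0.1989]
orientation: [-3.141, 0.003, 3.039]
wrist_force: [1.4, 0.0, -0.0]
width: 0.0952
grip_force: 0.0
[ 0.25198252 -0.09752518  0.19890132]
top [0.391  0.3242 0.0561] 136 inliers 0.74
roll (177, 199, 16, 17) centre 0.3963 0.3237 size 0.0523 0.0491 long-axis angle 1.6
+++++++++++............+++++++++++++
++++++++......       ..  ..+++++++++
+++++....                 . .+++++++
++++...                      ..+++++
++...     .+#########+.       ..++++
+..      .##+..+....+###.      ..+++
..      .##+++.      +###.      ..++
...    .+#++.        .+##+       .++
...     +#++.        .###+        ++
...     +##++.      .+###.       .++
..       +###++. ..+###++.      ..++
..         .+########+..        .+++
.+. .         ......           .++++
..+. .                       ..+++++
........                    .+++++++
....+++....              ..+++++++++
...+++++++..   .....  .+++++++++++++
+++++++++.                                                               .++    ..++++.+..
+++++++.                                                                  
[... 2774 characters left out ...]
 .+++########################++.           .++.   ..+++++++++++
.    ...                        .++++##############+++..            .+..   ..+++++++++++++
+...   ...                           ......++....               ...+.    .++++++++++++++++
++++..   ...                                                ...++..   ..++++++++++++++++++
++++++..    ....                                          ..++.    ...++++++++++++++++++++
++++++++...    ....                                  ...++..     ..+++++++++++++++++++++++
++++++++++++..     .......                     ....+...      ..+++++++++++++++++++++++++++
++++++++++++++++...       .........++...++++.....       ....++++++++++++++++++++++++++++++
```

```bash
python3 - <<'E'
from h import *
t=np.linspace(0,2*np.pi,200)
def bbox(c,x,y,rr,zs):
    P=np.array([proj(c,(x+rr*np.cos(a),y+rr*np.sin(a),z)) for a in t for z in zs]); return np.r_[P.min(0),P.max(0)].round(1)
def meas(im,thr,box):
    h=cv2.cvtColor(im,cv2.COLOR_BGR2GRAY)
    f=blobs(h<thr,100,box)[0]; x,y,w,hh=cv2.boundingRect(f); return x,y,x+w-1,y+hh-1
c=cam('wrist',dict(orientation=(3.141,0,3.0385),ee_pos=(.38037,.20795,.16313)))
im=cv2.imread('pics/w19.png')
for thr in (90,120,150): print(meas(im,thr,(325,148,398,214)))
for x,y in ((.391,.327),(.395,.327),(.391,.323)): print(x,y,'roll',bbox(c,x,y,.029,(.006,.025)),'dish',bbox(c,x,y,.055,(.01,)))
im=cv2.imread('pics/top3.png'); c=cam('top')
for thr in (90,120,150): print('top',meas(im,thr,(172,196,197,222)))
for x,y in ((.391,.3245),(.395,.3245)): print(x,y,'roll',bbox(c,x,y,.029,(.006,.025)),'dish',bbox(c,x,y,.055,(.01,)))
g=cv2.cvtColor(im,cv2.COLOR_BGR2GRAY); print(g[185:232,185]); print(g[209,160:212])
i=cv2.imread('pics/w19.png'); g=cv2.cvtColor(i,cv2.COLOR_BGR2GRAY); print(g[110:245,362].tolist())
E
```

```text
(333, 154, 389, 207)
(333, 154, 390, 207)
(333, 152, 390, 208)
0.391 0.327 roll [330.8 148.6 391.2 205.2] dish [308.  124.3 409.1 222.4]
0.395 0.327 roll [330.9 152.3 391.1 208.7] dish [308.2 128.2 409.  225.6]
0.391 0.323 roll [327.2 149.  387.3 205.5] dish [304.4 124.7 405.4 222.7]
top (176, 199, 192, 215)
top (176, 199, 192, 215)
top (176, 199, 193, 215)
0.391 0.3245 roll [175.3 199.7 194.1 217.6] dish [168.5 192.1 201.7 225.5]
0.395 0.3245 roll [175.4 198.5 194.1 216.3] dish [168.5 190.9 201.8 224.3]
[132 132 131 134 131 129 139 171 177 211 216 217 216 208  34  37  73 153
 217 217 217 218 216 216 217 217 213 180  37  36  60 151 216 215 216 217
 217 216 204 168 146 133 134 132 135 134 133]
[153 155 153 154 152 152 148 146 170 176 168 207 217 217 216 195 115  28
  68  85 164 212 218 216 216 217 217 215 195 131  34  37  29 165 217 216
 215 215 216 208 202 190 134 133 133 132 131 136 135 135 137 135]
[134, 134, 134, 134, 134, 133, 134, 135, 133, 133, 133, 135, 135, 133, 118, 179, 223, 223, 189, 173, 214, 225, 226, 227, 229, 228, 227, 228, 229, 229, 227, 225, 224, 226, 226, 223, 221, 223, 226, 226, 225, 198, 146, 125, 94, 60, 57, 60, 62, 61, 64, 61, 63, 62, 61, 72, 142, 174, 208, 225, 226, 226, 226, 224, 222, 222, 224, 222, 219, 220, 220, 221, 222, 225, 225, 224, 223, 220, 221, 224, 216, 167, 116, 90, 79, 81, 83, 86, 95, 137, 127, 79, 57, 57, 57, 58, 57, 62, 127, 201, 223, 222, 222, 220, 219, 220, 206, 153, 140, 207, 223, 192, 146, 128, 128, 128, 128, 129, 129, 130, 131, 129, 128, 129, 128, 128, 127, 127, 128, 128, 127, 111, 79, 51, 39]
```

The roll sits about 4 mm forward of the dish centre in both views. I'll nudge it: regrip, lift slightly, shift.

```bash

python3 -m crank '{"fingers":[0,0,0,0,0,0,0,0],"slide":[[0,0.5,0],[0,0.5,0],[-0.3,0.5,0],[-0.3,0.5,0],[-0.3,0.5,0],[-0.3,0.5,0],[-0.1,0.5,0],[0,0.5,0]],"spin":[0,0,0,0,0,0,0,0]}'
python3 -m crank '{"fingers":[0,0,0,0,0],"slide":[[0,0.5,0],[0,0.4,0],[0,0.3,0],[0,0,0],[0,0,0]],"spin":[0,0,0,0,0]}'
python3 -c "
from h import *
go(.395,.3265,.06,174)"
```

```text
time: 31.25
ee_pos: [0.3891, 0.2142, 0.1978]
orientation: [-3.141, -0.001, 3.04]
wrist_force: [1.0, -0.4, 0.6]
width: 0.0949
grip_force: 0.0
time: 31.75
ee_pos: [0.398, 0.3073, 0.1977]
orientation: [-3.14, -0.001, 3.04]
wrist_force: [0.1, 0.5, 0.5]
width: 0.0951
grip_force: 0.0
t 31.75 pos [0.398  0.3073 0.1977] rpy [-1.7992e+02 -6.0000e-02  1.7418e+02] j1,6 [ 0.55 -0.92] w 0.0951
slide total [0.06  0.238 1.721] dist mm 139.1 spin total 0.002
```

```bash

python3 -m crank '{"fingers":[0.25,0.25,0.25,0.25,0.25,0.25,0.25,0.25],"slide":[[0.06,0.238,0],[0,0,0.5],[0,0,0.5],[0,0,0.5],[0,0,0.3],[0,0,0.2],[0,0,0],[0,0,0]],"spin":[0,0,0,0,0,0,0,0]}'
python3 -c "
from h import *
go(.395,.3265,.014,174)"
```

```text
time: 32.55
ee_pos: [0.3959, 0.3255, 0.0387]
orientation: [-3.142, 0.0, 3.037]
wrist_force: [0.6, -0.0, 0.3]
width: 0.0713
grip_force: 0.0
t 32.55 pos [0.3959 0.3255 0.0387] rpy [-179.99    0.    174.  ] j1,6 [ 0.58 -0.88] w 0.0713
slide total [0.013 0.011 0.308] dist mm 24.7 spin total 0.000
```

```bash

python3 -m crank '{"fingers":[0.25,0.25,0.25,1,1,1,1,1],"slide":[[0,0.015,0.15],[0,0,0.16],[0,0,0],[0,0,0],[0,0,0],[0,0,0],[0,0,0],[0,0,0]],"spin":[0,0,0,0,0,0,0,0]}' 20
python3 -m crank '{"fingers":[1,1,1,1,1,1,1,1],"slide":[[0,0,-0.08],[0,0,0],[0.05,0,0],[0,0,0],[0,0,0.08],[0,0,0.005],[0,0,0],[0,0,0]],"spin":[0,0,0,0,0,0,0,0]}'
python3 -m crank '{"fingers":[0.25,0.25,0.25,0.25,0.25,0,0,0],"slide":[[0,0,0],[0,0,0],[0,0,0],[0,0,-0.2],[0,0,-0.5],[0,0,-0.5],[0,0,-0.5],[0,0,-0.1]],"spin":[0,0,0,0,0,0,0,0]}'
python3 -m crank '{"fingers":[0,0,0,0,0,0,0,0],"slide":[[0,-0.5,0],[0,-0.5,0],[0,-0.5,0],[0,-0.5,0],[0.3,-0.5,0],[0.3,-0.5,0],[0.3,-0.5,0],[0.3,-0.5,0]],"spin":[0,0,0,0,0,0,0,0]}'
python3 - <<'E'
from fit import *
im,c,s=shot('top','top4'); print(s['ee_pos'],s['time']); dish(im,c,'top',(.391,.325))
g=cv2.cvtColor(im,cv2.COLOR_BGR2GRAY)
f=blobs(g<120,60,(172,196,197,222))[0]; print('roll',cv2.boundingRect(f)); print(g[185:232,185]); print(g[209,160:212])
E
```

```text
time: 33.35
ee_pos: [0.3962, 0.3274, 0.0139]
orientation: [3.141, 0.001, 3.038]
wrist_force: [-0.3, 0.4, 0.9]
width: 0.0552
grip_force: 20.0
time: 34.15
ee_pos: [0.3923, 0.328, 0.0133]
orientation: [3.141, 0.001, 3.038]
wrist_force: [0.6, 1.6, 3.1]
width: 0.0554
grip_force: 20.0
time: 34.95
ee_pos: [0.3944, 0.3293, 0.1628]
orientation: [3.136, 0.007, 3.038]
wrist_force: [-0.1, 0.8, 1.1]
width: 0.0901
grip_force: 0.0
time: 35.75
ee_pos: [0.2615, 0.0186, 0.1557]
orientation: [-3.141, -0.002, 3.04]
wrist_force: [0.3, -1.0, 0.5]
width: 0.0953
grip_force: 0.0
[0.26152712 0.01858525 0.15571157] 35.75
top [0.391  0.3241 0.0561] 136 inliers 0.74
roll (176, 200, 17, 17)
[130 131 129 131 129 123 133 166 175 210 214 214 215 213 204  59  33  58
 146 213 214 215 214 212 215 214 214 212 188  34  32  54 139 214 214 213
 215 213 200 168 146 129 132 131 131 132 131]
[151 153 151 149 148 146 145 144 169 174 165 205 214 213 204 157  34  65
  87  93 175 214 214 215 213 215 214 215 203 155  36  37  38 163 213 212
 214 213 213 206 199 187 132 130 130 129 126 132 134 134 132 134]
```

```bash
python3 -c "
from workcell import env
print(env.hand_in())"
```

```text
the job is handed in; nothing more can be done
None
```

I handed the job in at about 36 s: the roll is in the round dish, the block lies along the oblong tray and the bottle stands in the square tray, each within about 3 mm of the middle by my measurements, with the roll parked and released on the cork mat on the way (no verdict was returned).

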